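# Tag a medicine basket and hang it up for collection

## Task

The medicine basket is packed and has to be marked and hung up for collection. Take the clip with the white tag plate off the card stand, squeezing its handles to open it, and clip it well down over the rim of one of the basket's two long walls, with the tag plate on the outside; then hang the basket by its handle across both prongs of the steel stand's double hook, level and at rest, with the clip still on it. Leave the spare clip, the bottle, the jar and the small carton where they are.

Things in the scene. Friction and masses are not known exactly. Their poses are not given: they have to be found in the camera images.
- clip: tagged clip: dark steel spring clip like a large clothes peg, 117 mm tall, 30 mm wide (y), 85 g, handles up, jaws down. Origin on the hinge pin (radius 6.5 mm); jaw tips 50 mm below it, so up to 43 mm of wall can enter. z up between the handles, x across the jaws, y along the pin and the wall. Tag on the -x jaw. Starts on the card stand's plate, pin 34 mm above the plate's top edge
- clip_tag (a point): middle of the white tag plate, 80 mm wide, 56 mm tall, 3 mm thick, fixed flat on the outside of the clip's -x jaw, 22 mm below the hinge pin and 9.5 mm to -x of it
- clip_top (a point): midway between the clip's handles, 48 mm above the pin: squeeze here along the clip's x. The flat handles start 2 mm above the pin and end 67 mm above it; on a 6 mm wall each leans out 0.2 rad (46 mm apart over the outside at the top, 39 mm here). Squeezed fully (12 N) they are parallel, 20 mm over the outside, and the mouth is 25 mm wide at the jaw tips
- clip_jaw (a joint): opening angle of the tagged clip: 0 when the jaws lie flat on a 6 mm wall, 0.4 fully squeezed, -0.1 when shut on nothing
- spare: the spare clip: the same clip without tag plate, also parked on the card stand; leave alone. Origin on its hinge pin, axes as for the tagged clip
- rack: card stand, fixed: wooden base 90 x 185 x 12 mm with an upright grey plate 6 mm thick (x), 175 mm wide (y) whose top edge is 95 mm above the table. Origin on the table under the middle of the plate
- basket: grey plastic open basket, loose, 300 g, 130 mm (x) by 170 mm (y), rim 60 mm high, walls 6 mm thick; the middles of the long walls are at x = -62 and +62 mm. Packets inside are up to 17 mm high. Rigid handle over it in the plane x = 0: posts at y = -82 and +82 mm and a level bar along y, 10 mm thick (x), from 140 to 152 mm above the bottom. Origin: middle of its underside, z up
- basket_bar (a point): middle of the underside of the basket's handle bar, 140 mm above its bottom
- stand: steel hook stand, fixed: base 170 x 120 x 12 mm, its middle 40 mm to -x of the post; post 16 mm thick, 250 mm high, origin at its foot. Double hook: two prongs 10 mm wide, 5 mm thick, at y = -34 and +34 mm, leave a crossbar 232 mm up, slope down along -x, are level from 75 to 100 mm from the post and turn up to tips 116 mm from it, tops 225 mm above the table
- hook_seat (a point): midway between the top faces of the two prongs' level parts, on which the handle bar should rest: 87 mm from the post along the stand's -x, 200 mm above the table; axes as the stand's
- bottle: water bottle, loose, 64 mm diameter, 210 mm tall; origin at the middle of its underside; leave alone
- jar: white medicine jar, loose, 54 mm diameter, 85 mm tall; origin at the middle of its underside; leave alone
- carton: small cardboard medicine carton, loose, 60 x 100 x 55 mm (x, y, z); origin at the middle of its underside; leave alone
Mind the look-alikes: they are no part of the job. What is shaped like the basket but pink is not meant.

How it is judged:
By the outcome, as a careful person would: the job done as asked, in the order asked, and still so for the second after the job is handed in, with the robot touching nothing.
It also fails if it takes over 69 s, if anything falls off the work surface, if the arm or the gripper's body presses on something with over 40 N, if the wrist force passes 120 N, or if a joint passes its speed limit or range.

## Robot

A 6-joint arm with a two-finger parallel gripper is mounted at the origin on the work surface. World frame = base frame: x ahead of the robot, y to its left, z up, the work surface at z = 0. Lengths are in m, angles in rad, forces in N, time in s.
With the tool pointing down it reaches from about 0.35 to 0.85 m from the base axis. Payload 8.1 kg.
Tool frame: the origin (TCP) lies midway between the tips of the shut fingers; the grasp point (between the pads) lies 19 mm behind it (manip.grip_point_offset is the distance from the TCP to the grasp point, in m); z points along the fingers, y is the direction in which the jaws open and shut (so a half turn about z gives the same grasp; the last joint's range is limited). The gripper opens to 85 mm and grips with 20 to 120 N. Pads are 22 mm wide; open, the fingers measure 114 mm over their backs; the gripper's body (76 mm by 85 mm) begins 54 mm behind the grasp point. The pads swing forward as they close: fully open they stand 13 mm farther back than shut.
Start: joints at [1.07, 0.13, 1.488, -0, 1.523, -0.085], TCP at [0.242, 0.549, 0.231] pointing down, gripper open.
Joint ranges: [-2.96, 2.96], [-0.89, 2.26], [0.02, 2.5], [-1.34, 4.48], [0, 2.73], [-2.66, 2.66]. Speed limits (rad/s): [2.39, 2.39, 2.79, 3.14, 3.14, 3.14].

## Interface

Orientations are given as a unit quaternion [x, y, z, w].
In Python, from workcell import status, optics, manip gives the robot as it stands.
- The arm moves only by the tool play_rows, never from a script. Its argument "motion" is text: rows parted by semicolons, each of 4 numbers parted by spaces: the shift along the tool's x, y, z in mm, then the turn about the tool's z in units of 10 degrees (1.0 is 10 degrees). A call has 1 to 12 rows; each row is the pose to reach, as a shift and turn from the pose commanded when the call began, along the tool's axes at that moment; what a row does not reach only later rows make up. A row lasts 1/8 s, in which the tool goes at most 62.5 mm and 10.7 degrees, less where a joint would pass 70% of its speed; a pose out of reach is approached as far as the arm can. A call with a gripper value outside its range is refused whole. "gripper" is the opening in per cent of the stroke, from 0 (shut) to 100 (fully open), set as the call begins (left out, the last holds). The fingers move at their own pace and stop on an object; "squeeze" is the grip in N (left out, the last holds). Time passes only in rows, so rows that repeat a pose let the fingers close. It gives the time, the measured TCP pose, the force and the opening at its end, in the units of the state.
- status.get_state(): the state, without advancing time (a new reading comes with each control period).
- optics.capture(name): name is "side" or "top" or "wrist"; returns a dict with "pixels" (480x640x3 uint8, blue, green, red), "fx", "fy", "cx", "cy" (pixels), "k1" (the pictures are not rectified: a ray, as slopes to the right and down, at radius r is drawn at 1 + k1 r^2 times it, then the intrinsics apply), "R" (3x3) and "t" (3): a world point X has camera coordinates R X + t. Camera axes: x right, y down, z forward; pixel columns grow to the right and rows downward; lengths in m; the calibration is good to about 2 mm. A picture is of the moment at which its call begins. There is no depth.
- manip.hand_in(): hands the job in, once; it reports no verdict.
Trained networks look in a picture, given as the dict that the camera call returned (one of the last four; its "shot" number tells which), for a name from the list of things; names that differ only in an ending like _2 or _b are one class to them, and where a whole thing is asked for, a point or a joint stands for the part that bears it (a point fixed in the world has none). Each returns a list of dicts, best first, with "p" (0 to 1); they miss things now and then, are a little off and sometimes report something else, mostly with a low value. They report only what shows in the picture. A call takes as long as a camera call. They do not tell look-alikes from the thing itself.
- optics.search_frame(target, picture): "box" ([left, top, width, height] in pixels, round what is visible of it).
- optics.masks_of(target, picture): "mask" (480x640 bool, what is visible of it) and "box" ([left, top, width, height] in pixels, round what is visible of it).
The state is a dict: "t": time; "joints": joint angles; "joint_velocities": joint speeds; "tau": joint torques, N m; "position": TCP position; "eef_rot": TCP orientation; "wrist_force": force on the tool from outside, world axes, zero at the start; "torque": the same for the moment, N m; "gripper_width": finger opening in m.
Only numpy, scipy, OpenCV 4.12 (cv2) and the standard library are available. Lean on these libraries where they do the work, as an engineer would, in place of code of your own. Each camera call takes 0.05 s, during which the arm holds its last target. There are 200 camera calls.

## Working session

There is one attempt and no reset: what is moved stays moved. The work goes in short steps, Python scripts to look and compute and a tool call to move; the robot and the scene stay as the last step left them, time stands still between calls to the robot, and variables do not carry over. Pictures are saved under pics/ and viewed, about 8 in all and at most 12, crops included, and the job is handed in when it is done.

Besides the shell and the picture viewer there is one more tool, called after "Request:" in YAML: its name, and indented under it one key for each argument. play_rows: Moves the arm, as the interface text tells. Its arguments: {"type":"object","properties":{"motion":{"type":"string"},"gripper":{"type":"number"},"squeeze":{"type":"number"}},"required":["motion"]}

```bash
mkdir -p pics; ls; cat > h.py <<'E'
import numpy as np, cv2
from workcell import status, optics, manip
from scipy.spatial.transform import Rotation as Rn
def ray(P,u,v):
    x=(u-P['cx'])/P['fx']; y=(v-P['cy'])/P['fy']
    a,b=x,y
    for _ in range(20):
        s=1+P['k1']*(a*a+b*b); a,b=x/s,y/s
    R=np.array(P['R']);t=np.array(P['t'])
    return -R.T@t, R.T@np.array([a,b,1.])
def at_z(P,u,v,z):
    o,d=ray(P,u,v); return o+d*(z-o[2])/d[2]
def proj(P,X):
    c=np.array(P['R'])@np.array(X)+np.array(P['t']); a,b=c[0]/c[2],c[1]/c[2]
    s=1+P['k1']*(a*a+b*b); return np.array([P['fx']*a*s+P['cx'],P['fy']*b*s+P['cy']])
def tri(obs):
    A=np.zeros((3,3));B=np.zeros(3)
    for P,u,v in obs:
        o,d=ray(P,u,v); d/=np.linalg.norm(d); M=np.eye(3)-np.outer(d,d); A+=M;B+=M@o
    return np.linalg.solve(A,B)
def save(P,n): cv2.imwrite('pics/'+n+'.png',P['pixels'])
def totool(X):
    s=status.get_state(); return Rn.from_quat(s['eef_rot']).inv().apply(np.array(X)-s['position'])*1000
E
python3 - <<'E'
from h import *
s=status.get_state(); print(s['t'],np.round(s['position'],3),np.round(s['eef_rot'],3),np.round(Rn.from_quat(s['eef_rot']).as_matrix(),2).tolist())
for c in ['side','top']:
    P=optics.capture(c); save(P,c+'1'); print(c,np.round(-np.array(P['R']).T@P['t'],2), np.round(P['R'],2).tolist(),P['fx'],P['k1'])
    for n in ['clip','clip_tag','spare','rack','basket','stand','bottle','jar','carton']:
        for r in optics.search_frame(n,P)[:3]: print(n,round(r['p'],2),np.round(r['box']).tolist())
E
```

```text
pics
0.0 [0.242 0.548 0.23 ] [ 0.206  0.978 -0.001 -0.   ] [[-0.91, 0.4, -0.0], [0.4, 0.91, -0.0], [0.0, -0.0, -1.0]]
side [ 0.25 -0.94  0.72] [[0.97, -0.26, 0.02], [-0.12, -0.5, -0.86], [0.23, 0.83, -0.51]] 579.6774432554854 -0.019392687311865886
clip 0.86 [364.0, 276.0, 36.0, 78.0]
clip 0.33 [406.0, 187.0, 34.0, 93.0]
clip_tag 0.73 [363.0, 278.0, 34.0, 75.0]
clip_tag 0.72 [381.0, 219.0, 22.0, 41.0]
spare 0.64 [388.0, 310.0, 34.0, 72.0]
spare 0.33 [340.0, 332.0, 90.0, 101.0]
rack 0.81 [338.0, 335.0, 89.0, 98.0]
rack 0.73 [276.0, 143.0, 74.0, 110.0]
basket 0.74 [142.0, 314.0, 129.0, 148.0]
basket 0.59 [301.0, 219.0, 82.0, 112.0]
stand 0.55 [274.0, 144.0, 78.0, 111.0]
bottle 0.91 [405.0, 185.0, 35.0, 96.0]
jar 0.9 [382.0, 214.0, 22.0, 46.0]
carton 0.93 [424.0, 292.0, 48.0, 57.0]
carton 0.27 [276.0, 143.0, 74.0, 109.0]
top [ 0.43 -0.01  1.38] [[-0.02, -1.0, -0.01], [-1.0, 0.02, -0.09], [0.09, 0.01, -1.0]] 581.6348787653405 -0.13014014850484687
clip 0.75 [406.0, 230.0, 21.0, 22.0]
clip_tag 0.9 [403.0, 227.0, 28.0, 24.0]
spare 0.69 [450.0, 226.0, 26.0, 25.0]
rack 0.67 [387.0, 228.0, 82.0, 42.0]
basket 0.88 [274.0, 221.0, 83.0, 58.0]
basket 0.57 [370.0, 326.0, 98.0, 97.0]
stand 0.8 [163.0, 210.0, 69.0, 80.0]
stand 0.71 [386.0, 225.0, 83.0, 44.0]
bottle 0.78 [273.0, 133.0, 29.0, 42.0]
jar 0.7 [234.0, 157.0, 25.0, 30.0]
carton 0.71 [350.0, 159.0, 44.0, 28.0]
```

```bash
python3 - <<'E'
import cv2
a=cv2.imread('pics/top1.png')[120:440,150:490]; cv2.imwrite('pics/top1c.png',cv2.resize(a,None,fx=1.8,fy=1.8,interpolation=cv2.INTER_CUBIC))
a=cv2.imread('pics/side1.png')[120:480,130:500]; cv2.imwrite('pics/side1c.png',cv2.resize(a,None,fx=1.6,fy=1.6,interpolation=cv2.INTER_CUBIC))
E
```

```text
(no output)
```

View pics/top1c.png

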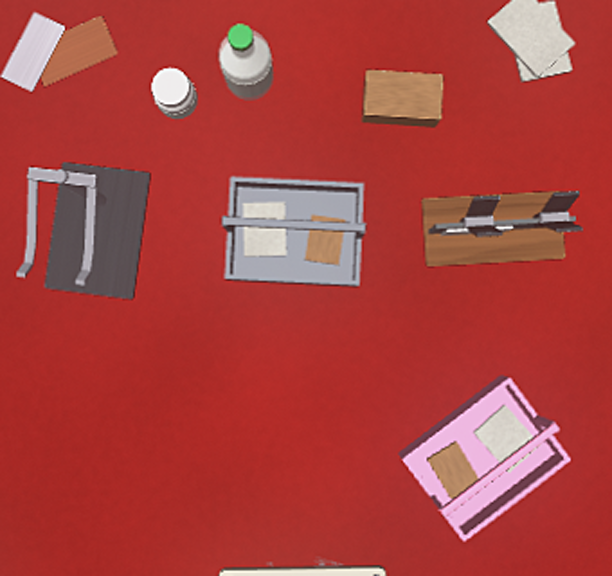

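View pics/side1c.png

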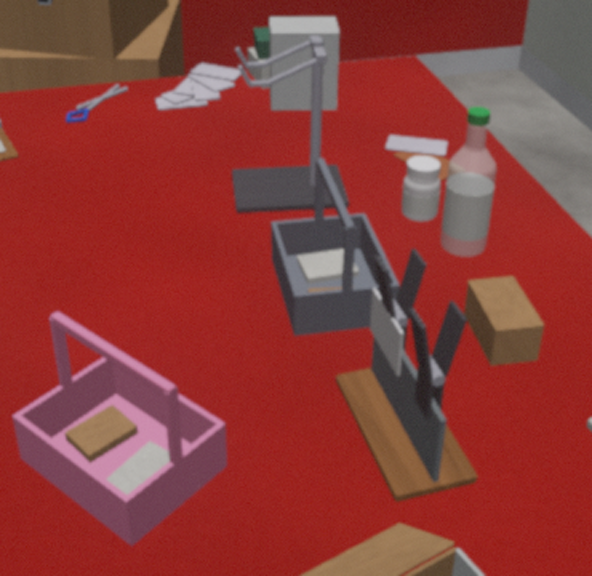

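The top picture shows, in crop pixels:
- The stand is on the left. Its prongs point to −x and its post is at about (75,178).
- The grey basket is in the middle at (294,230).
- The card stand is on the right at (500,228). The tagged clip is the left one at (480,215), with its tag on the −x side.
- The pink basket at lower right is the look-alike.

The side picture agrees with this.

```bash
cat > m.py <<'E'
from h import *
def edge_rect(P,target,z,near=None):
    out=[]
    for r in optics.masks_of(target,P):
        if r['p']<.3: continue
        ys,xs=np.nonzero(r['mask'])
        if len(xs)<30: continue
        pts=np.array([at_z(P,u,v,z)[:2] for u,v in zip(xs,ys)])
        (c,wh,a)=cv2.minAreaRect((pts*1000).astype(np.float32)); out.append((round(r['p'],2),np.round(c,1),np.round(wh,1),round(a,1)))
    return out
E
python3 - <<'E'
from m import *
P=optics.capture('top');S=optics.capture('side')
for n,z in [('clip',.16),('spare',.16),('rack',.006),('basket',.06),('stand',.006)]: print(n,edge_rect(P,n,z))
def c(n,X,i=0):
    b=optics.search_frame(n,X)[i]['box']; return X,b[0]+b[2]/2,b[1]+b[3]/2
for n in ['clip','spare']:print(n,tri([c(n,P),c(n,S)]))
# hand-picked from top crop (1.8x, offset 150,120)
f=lambda u,v,z:np.round(at_z(P,150+u/1.8,120+v/1.8,z),3)
print('basket bar ends',f(224,223,.152),f(365,227,.152)); print('rim',[f(*q,.06) for q in [(231,178),(363,184),(359,285),(225,279)]])
print('crossbar',f(31,176,.237),f(97,180,.237)); print('prong tips',f(23,270,.225),f(82,280,.225)); print('stand base',[f(*q,.012) for q in [(149,171),(133,298),(47,288)]])
print('rack base',[f(*q,.012) for q in [(422,199),(427,266),(563,259)]])
print('plate ends',f(430,230,.095),f(582,227,.095))
E
```

```text
clip [(0.91, array([ 548.9, -211.6]), array([76.6, 46.8]), 89.1)]
spare [(0.77, array([ 553.7, -310.1]), array([51.6, 47. ]), 89.0)]
rack [(0.72, array([ 546.8, -260.6]), array([ 89.2, 184.9]), 1.9)]
basket [(0.97, array([543.6,   2.2]), array([180.7, 132. ]), 86.2), (0.63, array([ 571.2, -235.8]), array([41.8, 25.3]), 89.0), (0.58, array([ 259.7, -236.5]), array([141.4, 184.1]), 35.0)]
stand [(0.81, array([557.3, 284.9]), array([165.1, 172. ]), 82.0)]
clip [ 0.55356223 -0.21476959  0.12657155]
spare [ 0.55467253 -0.31684362  0.14145203]
basket bar ends [0.547 0.084 0.152] [ 0.539 -0.082  0.152]
rim [array([0.613, 0.081, 0.06 ]), array([ 0.602, -0.087,  0.06 ]), array([ 0.474, -0.079,  0.06 ]), array([0.484, 0.09 , 0.06 ])]
crossbar [0.595 0.293 0.237] [0.589 0.218 0.237]
prong tips [0.491 0.305 0.225] [0.479 0.238 0.225]
stand base [array([0.631, 0.193, 0.012]), array([0.463, 0.215, 0.012]), array([0.478, 0.33 , 0.012])]
rack base [array([ 0.587, -0.167,  0.012]), array([ 0.499, -0.171,  0.012]), array([ 0.504, -0.351,  0.012])]
plate ends [ 0.539 -0.166  0.095] [ 0.539 -0.356  0.095]
```

Request:
play_rows:
  motion: "-40 -40 -70 0.5;-85 -82 -70 1;-130 -128 -70 1.5;-175 -172 -70 2;-220 -216 -70 2.5;-265 -260 -70 3;-310 -304 -70 3.5;-355 -348 -70 4;-400 -392 -70 4.5;-445 -436 -70 5;-490 -480 -70 5.5;-535 -524 -70 6"
  gripper: 100

```text
t: 3.05
position: [0.5115, -0.1261, 0.3016]
eef_rot: [0.669, 0.743, 0.0, 0.0]
wrist_force: [0.5, 1.0, 0.7]
gripper_width: 0.085
```

Request:
play_rows:
  motion: "-45 13 0 0.2;-91 27 0 0.43;-91 27 0 0.43;-91 27 0 0.43"

```text
t: 3.55
position: [0.5475, -0.2113, 0.3011]
eef_rot: [0.695, 0.719, 0.0, -0.0]
wrist_force: [0.5, 1.0, -0.4]
gripper_width: 0.0857
```

```bash
python3 - <<'E'
from m import *
P=optics.capture('wrist'); save(P,'w1'); print(np.round(-np.array(P['R']).T@P['t'],3),np.round(P['R'],2).tolist())
for n in ['clip','spare','rack','clip_tag']:
    for r in optics.search_frame(n,P)[:2]: print(n,round(r['p'],2),np.round(r['box']).tolist())
print(edge_rect(P,'clip',.19),status.get_state()['position'])
E
```

```text
[ 0.545 -0.138  0.444] [[1.0, 0.03, -0.0], [0.03, -0.96, 0.29], [0.01, -0.29, -0.96]]
clip 0.62 [282.0, 182.0, 61.0, 86.0]
spare 0.64 [291.0, 282.0, 54.0, 87.0]
rack 0.94 [278.0, 162.0, 74.0, 136.0]
clip_tag 0.77 [283.0, 183.0, 61.0, 84.0]
[(0.57, array([ 543.3, -203.3]), array([47.5, 71.1]), 4.1)] [ 0.54770901 -0.210645    0.3018273 ]
```

View pics/w1.png

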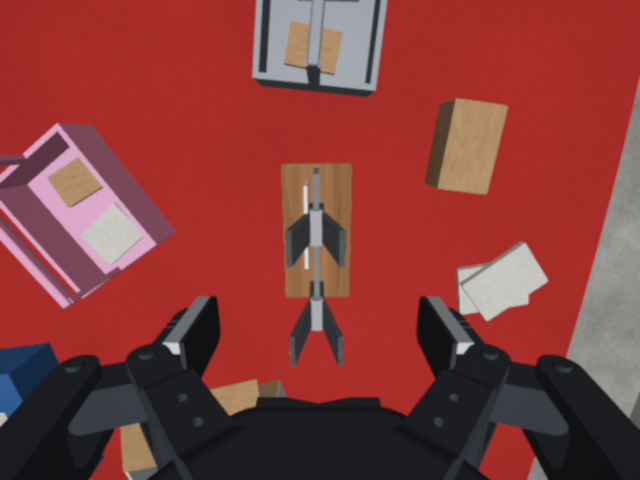

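```bash
python3 - <<'E'
from m import *
P=optics.capture('wrist')
f=lambda u,v,z:np.round(at_z(P,u,v,z),4)
print('pin',f(316,210,.135),f(317,246,.135)); print('spare pin',f(316,298,.135),f(317,330,.135))
print('handle tops L/R', f(286,267,.194),f(344,265,.194), f(289,233,.194),f(341,231,.194))
print('tag',f(306,181,.135),f(306,268,.135)); print('plate end',f(316,168,.095))
print('basket bar end',f(314,68,.152),'rim near',f(254,77,.06),f(377,90,.06))
s=status.get_state()['position'];print(s,proj(P,[s[0],s[1],.129]))
E
```

```text
pin [ 0.545  -0.2017  0.135 ] [ 0.5471 -0.2369  0.135 ]
spare pin [ 0.5479 -0.2921  0.135 ] [ 0.5501 -0.3289  0.135 ]
handle tops L/R [ 0.5226 -0.2363  0.194 ] [ 0.5685 -0.2331  0.194 ] [ 0.5247 -0.2082  0.194 ] [ 0.5646 -0.2052  0.194 ]
tag [ 0.535  -0.1751  0.135 ] [ 0.537 -0.26   0.135]
plate end [ 0.5436 -0.1665  0.095 ]
basket bar end [ 0.5396 -0.0834  0.152 ] rim near [ 0.4753 -0.077   0.06  ] [ 0.6054 -0.0854  0.06  ]
[ 0.54769497 -0.21079232  0.3017299 ] [318.57233189 218.1430029 ]
```

Request:
play_rows:
  motion: "-8.5 -2 40 0;-8.5 -2 80 0;-8.5 -2 115 0;-8.5 -2 143 0;-8.5 -2 143 0;-8.5 -2 143 0"

```text
t: 4.65
position: [0.5466, -0.2202, 0.1599]
eef_rot: [0.695, 0.719, 0.0, 0.001]
wrist_force: [-0.0, -0.4, 0.6]
gripper_width: 0.0854
```

Request:
play_rows:
  motion: "0 0 0 0;0 0 0 0;0 0 0 0;0 0 0 0;0 0 0 0;0 0 0 0;0 0 0 0;0 0 0 0"
  gripper: 0
  squeeze: 40

```text
t: 5.65
position: [0.5459, -0.22, 0.1583]
eef_rot: [0.695, 0.719, -0.0, -0.0]
wrist_force: [-0.5, 0.2, -1.1]
gripper_width: 0.0172
```

Request:
play_rows:
  motion: "0 0 -10 0;0 0 -25 0;0 0 -50 0;0 0 -80 0;0 0 -110 0;0 0 -110 0;0 0 -110 0"

```text
t: 6.52
position: [0.5459, -0.22, 0.2682]
eef_rot: [0.695, 0.719, 0.0, 0.0]
wrist_force: [-0.1, -0.3, -0.8]
gripper_width: 0.0178
```

```bash
python3 - <<'E'
from m import *
P=optics.capture('wrist'); save(P,'w2'); S=optics.capture('side')
cv2.imwrite('pics/s2.png',np.vstack([cv2.resize(P['pixels'][120:480,60:580],(520,360)),cv2.resize(S['pixels'][200:400,250:510],(520,400))])[:600])
print(status.get_state()['gripper_width'])
# basket pose via wrist + top
T=optics.capture('top')
print(edge_rect(T,'basket',.06),edge_rect(T,'basket_bar',.1))
E
```

```text
0.017632089374225314
[(0.65, array([ 339.3, -267.1]), array([53.1, 22.3]), 58.6), (0.6, array([543.6,   2.1]), array([180.8, 135.3]), 87.4)] [(0.7, array([ 290.4, -265.1]), array([134.2,  63.8]), 34.7), (0.65, array([714.6, 149.8]), array([63.6, 47.8]), 44.0), (0.6, array([540.8,   0.8]), array([173.5, 129.2]), 85.4)]
```

View pics/s2.png

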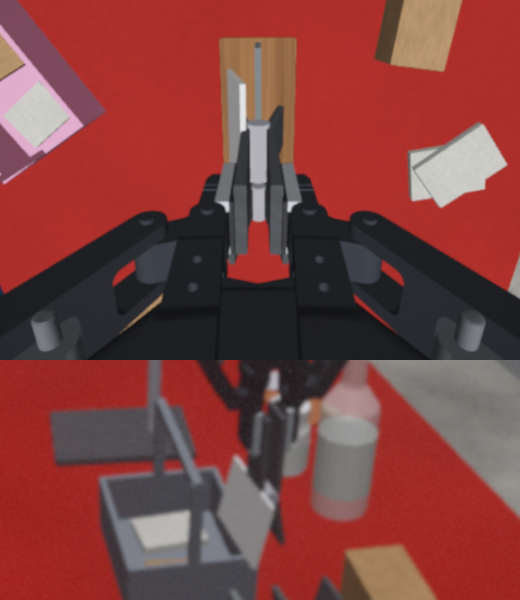

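Request:
play_rows:
  motion: "20 -14 -5 0.1;55 -28 -5 0.2;95 -42 -5 0.3;135 -56 -5 0.4;175 -56 -5 0.52;205 -56 -5 0.52;228 -56 -5 0.52;228 -56 -5 0.52;228 -56 -5 0.52"

```text
t: 7.9
position: [0.4824, 0.0056, 0.273]
eef_rot: [0.727, 0.686, -0.0, -0.0]
wrist_force: [0.2, -0.2, -1.5]
gripper_width: 0.0176
```

```bash
python3 - <<'E'
from m import *
P=optics.capture('wrist'); save(P,'w3'); print(status.get_state()['position'])
c=np.array([.544,.002]);a=np.radians(-3.3);R=np.array([[np.cos(a),-np.sin(a)],[np.sin(a),np.cos(a)]])
im=P['pixels'].copy()
for q,z in [((-65,-85),.06),((-65,85),.06),((65,85),.06),((65,-85),.06),((-59,79),.06),((-5,85),.152),((5,85),.152),((5,0),.152),((-5,0),.152)]:
    u,v=proj(P,[*(c+R@np.array(q)/1000),z]); cv2.circle(im,(int(round(u)),int(round(v))),3,(0,255,0),1); print(q,z,np.round([u,v]))
cv2.imwrite('pics/w3a.png',im)
E
```

```text
[0.48243277 0.00536205 0.27304864]
(-65, -85) 0.06 [316. 283.]
(-65, 85) 0.06 [316. 126.]
(65, 85) 0.06 [444. 127.]
(65, -85) 0.06 [429. 282.]
(-59, 79) 0.06 [321. 133.]
(-5, 85) 0.152 [395. 122.]
(5, 85) 0.152 [409. 122.]
(5, 0) 0.152 [401. 232.]
(-5, 0) 0.152 [389. 232.]
```

View pics/w3a.png

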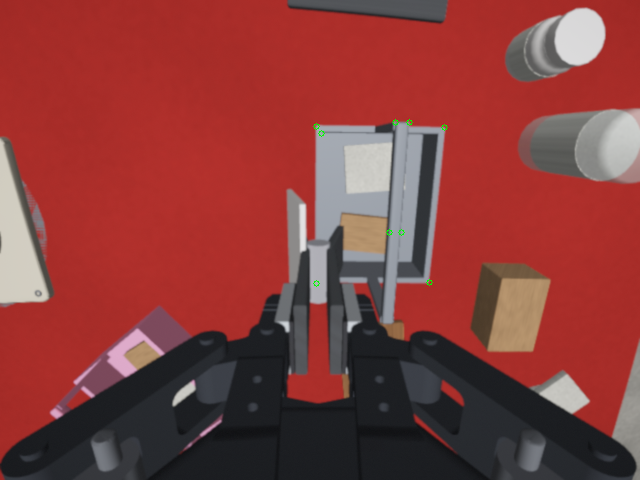

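Request:
play_rows:
  motion: "0 0 40 0;0 0 80 0;0 0 110 0;0 0 125 0;0 0 135 0;0 0 135 0;0 0 135 0"

```text
t: 8.82
position: [0.4834, 0.0059, 0.1396]
eef_rot: [0.727, 0.686, 0.001, 0.001]
wrist_force: [0.8, -0.3, -1.0]
gripper_width: 0.0177
```

Request:
play_rows:
  motion: "0 0 8 0;0 0 15 0;0 0 23 0;0 0 31 0;0 0 37 0;0 0 37 0;0 0 37 0;0 0 37 0"

```text
t: 9.82
position: [0.4831, 0.006, 0.1029]
eef_rot: [0.727, 0.686, 0.0, 0.0]
wrist_force: [-6.5, 0.7, 15.2]
gripper_width: 0.0177
```

```bash
python3 - <<'E'
from m import *
P=optics.capture('wrist'); S=optics.capture('side')
cv2.imwrite('pics/s4.png',np.vstack([cv2.resize(P['pixels'][100:400,200:460],(390,450))[:300],cv2.resize(S['pixels'][180:340,270:478],(390,300))]))
E
```

```text
(no output)
```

View pics/s4.png

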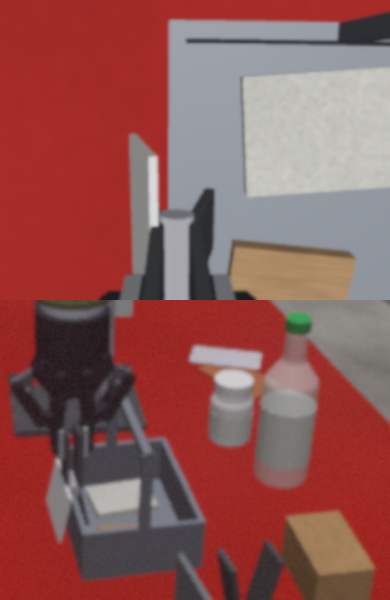

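The wall is inside the mouth, and the pin seems to be at or near the rim. I'll ease off 1–2 mm and release with a limited opening, because the handle bar is close.

Request:
play_rows:
  motion: "0 0 -2 0;0 0 -2 0;0 0 -2 0"

```text
t: 10.3
position: [0.4825, 0.006, 0.1031]
eef_rot: [0.727, 0.686, -0.0, -0.0]
wrist_force: [-0.4, -0.2, -0.2]
gripper_width: 0.0176
```

Request:
play_rows:
  motion: "0 0 0 0;0 0 0 0;0 0 0 0;0 0 0 0;0 0 0 0;0 0 0 0"
  gripper: 62

```text
t: 11.05
position: [0.4825, 0.006, 0.1033]
eef_rot: [0.727, 0.686, 0.0, 0.0]
wrist_force: [-0.4, 0.1, 0.5]
gripper_width: 0.0529
```

Request:
play_rows:
  motion: "0 0 -20 0;0 0 -50 0;0 0 -90 0;0 0 -140 0;0 0 -180 0;0 0 -180 0;0 0 -180 0"

```text
t: 11.92
position: [0.4823, 0.006, 0.2826]
eef_rot: [0.727, 0.686, -0.0, -0.0]
wrist_force: [-0.1, 0.1, -0.4]
gripper_width: 0.0528
```

```bash
python3 - <<'E'
from m import *
P=optics.capture('wrist'); S=optics.capture('side')
save(P,'w5');save(S,'s5')
cv2.imwrite('pics/s5c.png',np.hstack([P['pixels'][90:450,200:460],cv2.resize(S['pixels'][200:350,270:420],(360,360),interpolation=cv2.INTER_CUBIC)]))
E
```

```text
(no output)
```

View pics/s5c.png

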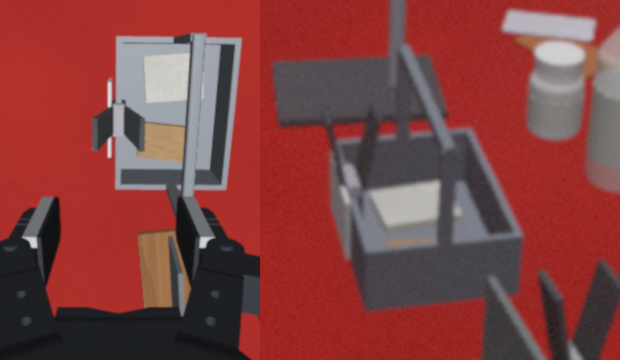

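Pictures 7 of 12: the clip stands upright on the −x wall, astride the rim at crop (119,118). The tag strip at u≈109 is on the outside. Next is the bar.

```bash
python3 - <<'E'
from m import *
P=optics.capture('wrist')
f=lambda u,v,z:np.round(at_z(P,u+200,v+90,z),4)
print('bar',f(190,33,.152),f(206,33,.152),f(182,194,.152),f(195,194,.152)); print('rim',f(116,36,.06),f(242,38,.06),f(116,187,.06),f(225,189,.06))
print('pin ends at .07',f(118,101,.075),f(119,137,.075))
# stand from top, side
T=optics.capture('top'); g=lambda u,v,z:np.round(at_z(T,150+u/1.8,120+v/1.8,z),4)
for r in optics.masks_of('stand',T)[:1]:
    print(r['box'],r['p'])
E
```

```text
bar [0.5408 0.0877 0.152 ] [0.5531 0.0871 0.152 ] [ 0.5339 -0.0463  0.152 ] [ 0.5453 -0.047   0.152 ]
rim [0.4833 0.0919 0.06  ] [0.6133 0.083  0.06  ] [ 0.4733 -0.0753  0.06  ] [ 0.6006 -0.0852  0.06  ]
pin ends at .07 [0.4816 0.027  0.075 ] [ 0.4805 -0.0115  0.075 ]
```

Request:
play_rows:
  motion: "0.5 30 0 0;0.5 61 0 0;0.5 61 0 0;0.5 61 40 0;0.5 61 80 0;0.5 61 115 0;0.5 61 140 0;0.5 61 155 0;0.5 61 155 0;0.5 61 155 0"
  gripper: 32

```text
t: 13.42
position: [0.5442, 0.0029, 0.1297]
eef_rot: [0.727, 0.686, 0.001, 0.001]
wrist_force: [0.2, -0.6, 0.3]
gripper_width: 0.0273
```

Request:
play_rows:
  motion: "0 0 0 0;0 0 0 0;0 0 0 0;0 0 0 0;0 0 0 0;0 0 0 0"
  gripper: 0
  squeeze: 70

```text
t: 14.18
position: [0.5447, 0.0029, 0.13]
eef_rot: [0.727, 0.686, 0.001, 0.001]
wrist_force: [0.8, 0.3, 6.5]
gripper_width: 0.0085
```

```bash
python3 - <<'E'
import cv2
a=cv2.imread('pics/top1.png')[195:305,155:245]; b=cv2.imread('pics/side1.png')[135:260,265:360]
cv2.imwrite('pics/st.png',cv2.hconcat([cv2.resize(a,(396,484),interpolation=cv2.INTER_CUBIC),cv2.resize(b,(368,484),interpolation=cv2.INTER_CUBIC)]))
E
```

```text
(no output)
```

View pics/st.png

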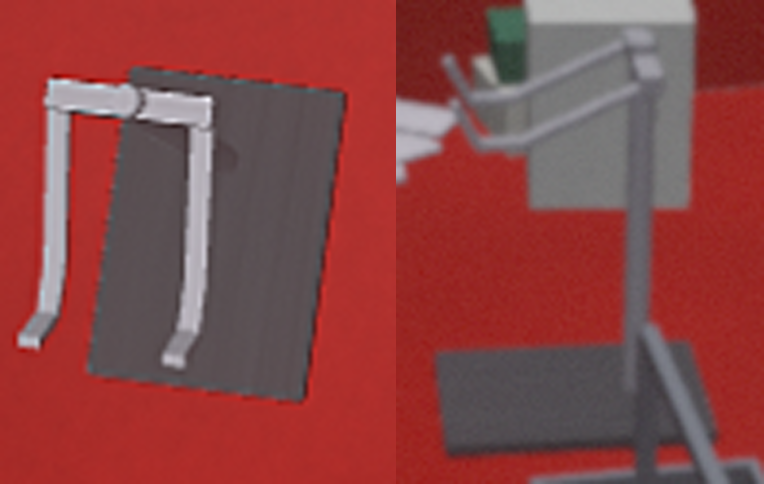

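```bash
cat > stand.py <<'E'
from m import *
from scipy.optimize import least_squares
T=optics.capture('top');S=optics.capture('side')
t=lambda u,v:(155+u/4.4,195+v/4.4); s=lambda u,v:(265+(u-396)/3.874,135+v/3.872)
O=[(T,t(345,93),(45,-60,12)),(T,t(303,402),(-125,-60,12)),(T,t(90,370),(-125,60,12)),(T,t(131,68),(45,60,12)),
(T,t(29,341),(-116,34,224)),(T,t(173,360),(-116,-34,224)),
(S,s(447,452),(-125,-60,12)),(S,s(716,441),(45,-60,12)),(S,s(437,352),(-125,60,12)),(S,s(455,104),(-116,-34,225)),(S,s(446,58),(-116,34,225))]
def W(p,q):
    c,n=np.cos(p[2]),np.sin(p[2]); x,y,z=np.array(q)/1000; return [p[0]+c*x-n*y,p[1]+n*x+c*y,z]
F=lambda p:np.concatenate([proj(P,W(p,q))-uv for P,uv,q in O])
r=least_squares(F,[.6,.26,-.12],loss='soft_l1'); p=r.x
print('post',p[:2],'yaw deg',np.degrees(p[2])); print(np.round(F(p).reshape(-1,2),1).tolist())
print('seat',W(p,(-87,0,200)),'at -91',W(p,(-91,0,200)), 'pre',W(p,(-160,0,200)))
E
python3 stand.py
```

```text
post [0.59525658 0.25582999] yaw deg -8.318213193476304
[[0.8, -1.3], [0.3, -0.7], [-0.7, -0.1], [0.3, -1.7], [0.6, 0.3], [0.7, 0.4], [-0.8, -2.2], [0.9, -2.6], [-0.8, -0.9], [-1.4, -0.8], [-0.7, -0.3]]
seat [np.float64(0.5091718291218807), np.float64(0.2684163467849765), np.float64(0.2)] at -91 [np.float64(0.505213909717489), np.float64(0.26899502976238254), np.float64(0.2)] pre [np.float64(0.4369397999917318), np.float64(0.2789773111226363), np.float64(0.2)]
```

Request:
play_rows:
  motion: "0 0 -5 0;0 0 -20 0;0 0 -45 0;0 0 -75 0;0 0 -100 0;0 0 -112 0;0 0 -112 0;-2 -30 -112 0;-4 -65 -112 0;-6 -100 -112 0;-8 -128 -112 0;-8 -140 -112 0"

```text
t: 15.78
position: [0.4016, 0.0032, 0.2389]
eef_rot: [0.727, 0.686, -0.001, -0.001]
wrist_force: [1.4, 0.3, -5.0]
gripper_width: 0.0085
```

```bash
python3 - <<'E'
from m import *
S=optics.capture('side');P=optics.capture('wrist')
cv2.imwrite('pics/s6c.png',np.hstack([P['pixels'][60:420,180:480],cv2.resize(S['pixels'][130:370,150:390],(360,360),interpolation=cv2.INTER_CUBIC)]))
E
```

```text
(no output)
```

View pics/s6c.png

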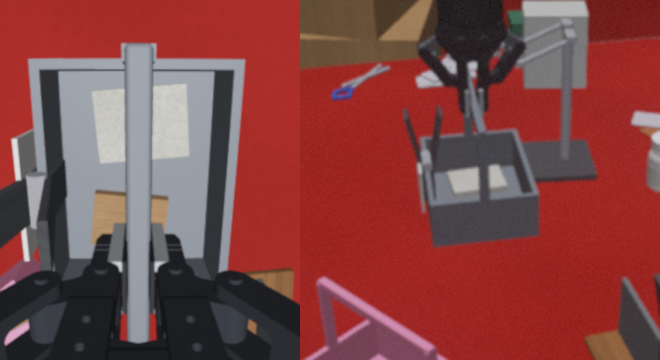

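Request:
play_rows:
  motion: "15 -1 0 0;40 -2 0 0.1;70 -3 0 0.2;100 -4 0 0.3;130 -5 0 0.4;160 -7 0 0.47;190 -9 0 0.47;220 -10 0 0.47;250 -11 0 0.47;270 -12 0 0.47;280 -12.5 0 0.47;280 -12.5 0 0.47"

```text
t: 17.38
position: [0.4069, 0.2837, 0.24]
eef_rot: [0.755, 0.656, -0.0, 0.0]
wrist_force: [0.6, -1.2, -3.8]
gripper_width: 0.0084
```

```bash
python3 - <<'E'
from m import *
S=optics.capture('side');P=optics.capture('wrist');T=optics.capture('top')
print(status.get_state()['position'],status.get_state()['eef_rot'])
save(P,'w7');save(T,'t7');save(S,'s7')
cv2.imwrite('pics/s7c.png',np.hstack([P['pixels'][60:400,200:540],cv2.resize(T['pixels'][190:330,140:290],(364,340),interpolation=cv2.INTER_CUBIC)]))
E
```

```text
[0.40707878 0.28265987 0.24026483] [ 7.55104319e-01  6.55604627e-01 -1.46635443e-04  1.37497117e-04]
```

View pics/s7c.png

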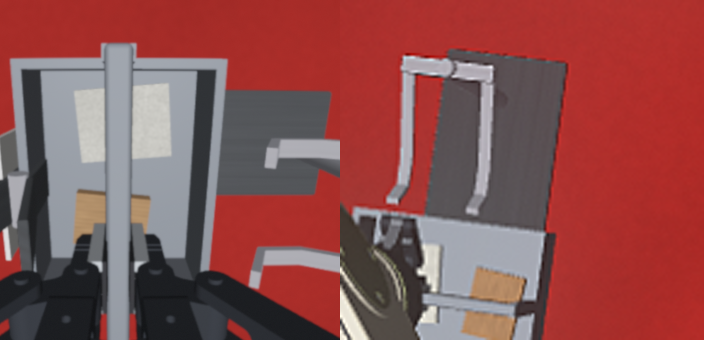

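```bash
python3 - <<'E'
from m import *
P=optics.capture('wrist')
f=lambda u,v,z:at_z(P,u+200,v+60,z)
a=f(271,154,.223);b=f(257,267,.223);b2=f(262,248,.225);a2=f(277,141,.225)
print(a,b,'sep',np.linalg.norm(a-b),a2,b2,np.linalg.norm(a2-b2)); d=a2-b2;print('yaw',np.degrees(np.arctan2(-d[0],d[1])))
m=(a2+b2)/2
print('bar',f(104,45,.262),f(131,45,.262),f(105,220,.262),f(131,220,.262))
from math import *
p=np.array([.59526,.25583]);yw=radians(-8.3)
for s in(1,-1):
    w=p+np.array([[cos(yw),-sin(yw)],[sin(yw),cos(yw)]])@np.array([-.116,.034*s]);print('pred',w,proj(P,[*w,.225])-[200,60])
E
```

```text
[0.48578084 0.30989791 0.223     ] [0.47769549 0.24782993 0.223     ] sep 0.06259238709666354 [0.48790364 0.31645334 0.225     ] [0.47974394 0.26023674 0.225     ] 0.05680569165935064
yaw -8.258658493227406
bar [0.41356559 0.36657726 0.262     ] [0.4225703  0.36529994 0.262     ] [0.40429393 0.3035174  0.262     ] [0.41429993 0.30210199 0.262     ]
pred [0.48538312 0.3062192 ] [272.05830683 162.33711569]
pred [0.4755669  0.23893144] [254.7446788  283.62340932]
```

Request:
play_rows:
  motion: "0 15 0 0;1 35 0 0;2 58 0 0;2.5 80 0 0;2.5 95 0 0;2.5 101 0 0;2.5 101 0 0;2.5 101 15 0;2.5 101 30 0;2.5 101 40 0;2.5 101 44 0;2.5 101 44 0"

```text
t: 19.08
position: [0.5071, 0.2717, 0.196]
eef_rot: [0.755, 0.656, -0.0, -0.0]
wrist_force: [0.7, 0.1, -4.6]
gripper_width: 0.0085
```

Request:
play_rows:
  motion: "0 0 2 0;0 0 4 0;0 0 6 0;0 0 6 0"

```text
t: 19.58
position: [0.5073, 0.2717, 0.1902]
eef_rot: [0.755, 0.656, -0.0, 0.0]
wrist_force: [-0.1, -0.5, -4.8]
gripper_width: 0.0086
```

```bash
python3 - <<'E'
from m import *
P=optics.capture('wrist');S=optics.capture('side');print(status.get_state()['wrist_force'],status.get_state()['torque'])
cv2.imwrite('pics/s8c.png',np.hstack([P['pixels'][60:400,200:540],cv2.resize(S['pixels'][110:310,220:420],(340,340),interpolation=cv2.INTER_CUBIC)]))
E
```

```text
[ 0.50360686 -0.43182056 -3.8793686 ] [-0.03607986 -0.0200783  -0.0291245 ]
```

View pics/s8c.png

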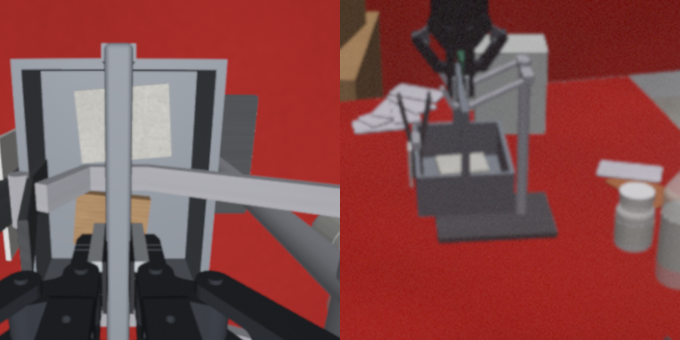

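Request:
play_rows:
  motion: "0 0 1 0;0 0 2 0;0 0 2 0;0 0 3 0;0 0 3 0"

```text
t: 20.3
position: [0.5075, 0.2718, 0.1899]
eef_rot: [0.755, 0.656, 0.001, 0.0]
wrist_force: [-8.5, -4.5, 12.6]
gripper_width: 0.0084
```

Request:
play_rows:
  motion: "0 0 -3 0;0 -3 -4 0;0 -3 -4 0;0 -3 -2 0;0 -3 -1 0;0 -3 -1 0;0 -3 -1 0"

```text
t: 21.18
position: [0.5043, 0.2722, 0.1899]
eef_rot: [0.755, 0.656, 0.0, 0.0]
wrist_force: [-7.3, -2.8, 7.9]
gripper_width: 0.0082
```

Request:
play_rows:
  motion: "0 0 -0.5 0;0 0 -1 0;0 0 -1 0;0 0 -1 0"

```text
t: 21.68
position: [0.5043, 0.2722, 0.1899]
eef_rot: [0.755, 0.656, 0.0, -0.0]
wrist_force: [-5.1, -2.2, 4.6]
gripper_width: 0.0084
```

```bash
python3 - <<'E'
from m import *
for _ in range(3): 
    P=optics.capture('wrist');s=status.get_state();print(np.round(s['wrist_force'],1),np.round(s['torque'],2))
save(P,'w9');S=optics.capture('side')
cv2.imwrite('pics/s9c.png',np.hstack([cv2.resize(P['pixels'][180:300,220:400],(510,340),interpolation=cv2.INTER_CUBIC),cv2.resize(S['pixels'][135:255,255:357],(290,340),interpolation=cv2.INTER_CUBIC)]))
E
```

```text
[-5.3 -1.9  4.5] [-0.32  0.81  0.03]
[-5.5 -3.1  4.7] [-0.31  0.85  0.02]
[-4.6 -1.2  4.4] [-0.35  0.82 -0.05]
```

View pics/s9c.png

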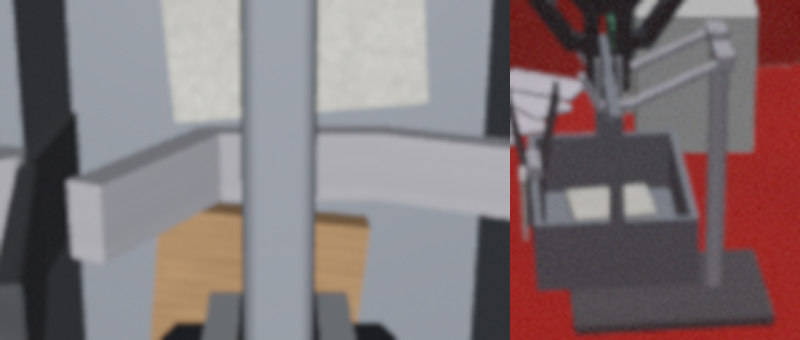

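Request:
play_rows:
  motion: "0 1 -0.7 0;0 1 -1 0;0 1 -1 0;0 1 -1 0"

```text
t: 22.38
position: [0.5054, 0.272, 0.19]
eef_rot: [0.755, 0.656, 0.0, 0.0]
wrist_force: [0.4, 1.1, -3.4]
gripper_width: 0.0085
```

Request:
play_rows:
  motion: "0 0 0.4 0;0 0 0.4 0;0 0 0.4 0;0 0 0.4 0;0 0 0.4 0;0 0 0.4 0;0 0 0.4 0;0 0 0.4 0"
  gripper: 28
  squeeze: 20

```text
t: 23.38
position: [0.5053, 0.272, 0.1898]
eef_rot: [0.755, 0.656, -0.0, 0.0]
wrist_force: [-0.6, -0.2, 0.3]
gripper_width: 0.0237
```

Request:
play_rows:
  motion: "0 0 -8 0;0 0 -20 0;0 0 -35 0;0 0 -60 0;0 0 -90 0;0 0 -120 0;0 0 -120 0;0 0 -120 0;0 0 -120 0;0 0 -120 0"

```text
t: 24.62
position: [0.5049, 0.2718, 0.3088]
eef_rot: [0.755, 0.656, -0.001, -0.0]
wrist_force: [0.9, 0.1, -0.4]
gripper_width: 0.0239
```

```bash
python3 - <<'E'
from m import *
W=optics.capture('wrist');S=optics.capture('side')
cv2.imwrite('pics/s10c.png',np.hstack([W['pixels'][60:400,160:500],cv2.resize(S['pixels'][120:300,240:420],(340,340),interpolation=cv2.INTER_CUBIC)]))
E
cat > chk.py <<'E'
from m import *
from scipy.optimize import minimize
def boxp(x,y,z): return np.array([[a,b,c] for a in x for b in y for c in z])/1000.
parts=[boxp((-65,65),(-85,85),(0,60)),boxp((-5,5),(-85,-79),(0,152)),boxp((-5,5),(79,85),(0,152)),boxp((-5,5),(-85,85),(140,152))]
def render(P,p):
    R=Rn.from_euler('ZY',[p[2],p[3]]); m=np.zeros((480,640),np.uint8)
    for q in parts:
        X=R.apply(q-[0,0,.14])+[p[0],p[1],.2]
        uv=np.array([proj(P,x) for x in X]).astype(np.float32)
        cv2.fillConvexPoly(m,cv2.convexHull(np.round(uv*16).astype(np.int32)),1,shift=4)
    return m.astype(bool)
for c in ['side','wrist']:
    P=optics.capture(c)
    for r in optics.masks_of('basket',P)[:3]:
        M=r['mask']; ys,xs=np.nonzero(M)
        best=None
        for th in np.radians(np.arange(-14,15,2)):
            for dx in (-.008,-.004,0,.004,.008):
                m=render(P,[.505+dx,.270,np.radians(-8.1),th]); iou=(m&M).sum()/(m|M).sum()
                if best is None or iou>best[0]: best=(iou,np.degrees(th),dx)
        m=render(P,[.505,.27,np.radians(-8.1),0]); print(c,r['p'],r['box'],'level iou',(m&M).sum()/(m|M).sum(),'best',best)
    for n in ['clip','clip_tag','spare']:
        for r in optics.search_frame(n,P)[:2]: print(n,round(r['p'],2),np.round(r['box']))
P=optics.capture('side')
# predicted clip pin, tag when level
a=np.radians(-8.1)
for th in np.radians([-8,0,8]):
    R=Rn.from_euler('ZY',[a,th]); print('pred pin/tag',np.degrees(th),[np.round(proj(P,R.apply(np.array(q)/1000-[0,0,.14])+[.505,.27,.2])) for q in [(-62,0,67),(-71,0,45),(-62,0,134)]])
b=cv2.imread('pics/s5.png'); print(np.abs(P['pixels'].astype(int)-optics.capture('side')['pixels']).max())
E
python3 chk.py
```

```text
side 0.77 [266.0, 151.1, 64.5, 90.3] level iou 0.7672906916276651 best (np.float64(0.9240252293577982), np.float64(-6.000000000000001), 0.004)
side 0.68 [140.7, 314.9, 132.8, 147.2] level iou 0.0 best (np.float64(0.0), np.float64(-14.0), -0.008)
clip 0.89 [253. 168.  24.  48.]
clip_tag 0.68 [404. 184.  39.  94.]
clip_tag 0.61 [266. 148.  64.  94.]
spare 0.62 [386. 308.  35.  72.]
wrist 0.69 [260.1, 119.4, 133.1, 222.1] level iou 0.7454021527248071 best (np.float64(0.80784554091327), np.float64(-4.0), 0)
clip 0.71 [209. 173.  70.  84.]
clip_tag 0.89 [209. 174.  69.  80.]
clip_tag 0.69 [281. 148. 183. 162.]
pred pin/tag -8.0 [array([268., 198.]), array([265., 206.]), array([263., 172.])]
pred pin/tag 0.0 [array([263., 195.]), array([259., 203.]), array([262., 168.])]
pred pin/tag 8.0 [array([259., 191.]), array([254., 199.]), array([262., 165.])]
35
```

Request:
play_rows:
  motion: "0 0 -20 0;0 0 -40 0;0 0 -40 0;0 0 -40 0;0 0 -40 0;0 0 -40 0;0 0 -40 0;0 0 -40 0;0 0 -40 0;0 0 -40 0;0 0 -40 0;0 0 -40 0"

```text
t: 26.82
position: [0.5053, 0.272, 0.3499]
eef_rot: [0.755, 0.656, -0.0, 0.0]
wrist_force: [-0.2, 0.7, 0.5]
gripper_width: 0.0236
```

```bash
cat > chk2.py <<'E'
exec(open('chk.py').read().split("for c in ['side'")[0])
def render6(P,p):
    R=Rn.from_euler('ZYX',[p[3],p[4],p[5]]); m=np.zeros((480,640),np.uint8)
    for q in parts:
        uv=np.array([proj(P,x) for x in R.apply(q-[0,0,.14])+p[:3]]).astype(np.float32)
        cv2.fillConvexPoly(m,cv2.convexHull(np.round(uv*16).astype(np.int32)),255,shift=4)
    return cv2.GaussianBlur(m/255.,(0,0),1.5)
for k in range(2):
    V=[]
    for c in ['side','wrist']:
        P=optics.capture(c); M=optics.masks_of('basket',P)[0]['mask']; V.append((P,cv2.GaussianBlur(M.astype(float),(0,0),1.5)))
    F=lambda d:sum(((render6(P,np.array([.505,.27,.2,-.141,-.08,0])+d*np.array([.004,.004,.004,.03,.05,.05]))-m)**2).sum() for P,m in V)
    r=minimize(F,np.zeros(6),method='Powell',options=dict(maxiter=6))
    d=r.x*np.array([.004,.004,.004,.03,.05,.05])+[.505,.27,.2,-.141,-.08,0]; print(np.round(d[:3],3),np.round(np.degrees(d[3:]),1),F(np.zeros(6)),r.fun)
E
python3 chk2.py
```

```text
[0.506 0.272 0.194] [-9.1 -5.2 -0.8] 16110.463231440279 15742.038633392873
[0.505 0.272 0.196] [-9.1 -4.6 -0.6] 15783.174684232748 15594.482783160453
```

```bash
python3 - <<'E'
from workcell import manip,status
print(status.get_state()['t'],manip.hand_in())
E
```

```text
the job is handed in; nothing more can be done
27.225 None
```

The job is handed in at 27.2 s. The tagged clip is on the basket's −x long wall with its tag plate outside. The basket hangs by its handle bar on the double hook, with the gripper clear above it.

- **Clip:** After I let go, a picture showed the clip upright astride the rim. I pushed down until it met 15 N and eased off before opening, so it should be close to fully down. I did not measure the depth directly.
- **Hanging:** The bar met firm support at the height expected for the prongs' level part. After release, the basket position fitted from the side and wrist cameras put the bar about 90 mm from the post. It was level along the bar within about 1°.
- **At rest:** Two position fits, taken one after the other about 2 s after I had backed off, agreed within about 1°.
- **Tilt:** The basket leans about 5° towards the clip side. The clip's weight is off to one side, so some lean is expected, but I cannot say whether it counts as level.
- **Weak checks:** I had used up the picture limit, so I could not view the basket after letting go. The final check rests on the trained networks and the model fit, which was only rough. The network found the clip at the basket's wall in both cameras; its reports for the tag were partly wrong.
- **Other things:** I did not go near the spare clip, bottle, jar, carton or pink basket.

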